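# Open a stoppered digestion vessel

## Robot

A 6-joint arm with a two-finger parallel gripper is mounted at the origin on a cart in front of the work surface, level with it; the furniture and walls round the work are solid. World frame = base frame: x ahead of the robot, y to its left, z up, the work surface at z = 0. Lengths are in mm, angles in rad, forces in N, time in s.
With the tool pointing down it reaches from about 400 to 925 mm from the base axis. Payload 12.5 kg.
Tool frame: the origin (TCP) lies at the very end of the fingers, on their centre line; the grasp point (between the pads) lies 19 mm behind it; z points along the fingers, y is the line along which they close (so a half turn about z gives the same grasp; the last joint's range is limited). The gripper opens to 95 mm and grips with 3 to 60 N. Pads are 20 mm wide; open, the fingers measure 119 mm over their backs; the gripper's body (75 mm by 180 mm) begins 59 mm behind the grasp point.
Start: joints at [-1.353, 0.491, 1.559, -0, 1.092, -0.106], TCP at [198.88, -592.531, 214.661] pointing down, gripper open.
Joint ranges: [-3.1, 3.1], [-0.84, 2.19], [0.05, 2.79], [-1.13, 4.28], [0.06, 2.93], [-2.69, 2.69]. Speed limits (rad/s): [2.22, 2.22, 2.79, 3.14, 3.14, 3.14].

## Interface

Orientations are given as [roll, pitch, yaw] about the fixed x, y, z axes, in that order (R = Rz(yaw) Ry(pitch) Rx(roll)).
In Python, from cell import state, imaging, env, spot_in, mark_of gives the robot as it stands. The module is installed in compiled form; this text tells all that it offers.
- The arm moves only by the tool step_arm, never from a script. Its argument "increments" is a list of rows, each an object with "slide": the shift along the tool's x, y, z in m, a list of three; "roll": the turn about the tool's z in rad. A call has 1 to 5 rows; each row is the pose to reach, as a shift and turn from the pose commanded when the call began, along the tool's axes at that moment; what a row does not reach only later rows make up. A row lasts 1/8 s, in which the tool goes at most 62.5 mm and 10.7 degrees, less where a joint would pass 70% of its speed; a pose out of reach is approached as far as the arm can. A call with a gripper value outside its range is refused whole. "fingers" is the opening, from 0 (shut) to 1 (fully open), set as the call begins (left out, the last holds). The fingers move at their own pace and stop on an object; the grip force is fixed at half the most. Time passes only in rows, so rows that repeat a pose let the fingers close. It gives the time, the measured TCP pose, the force, the opening and the grip force at its end, in the units of the state.
- state(): the state, without advancing time (a new reading comes with each control period).
- imaging.read_camera(name): name is "scene" or "top" or "wrist"; returns a dict with "color" (400x640x3 uint8, red, green, blue), "z_map" (400x640 float32, mm along the optical axis (not along the pixel's ray), 0 where there is no reading), "intrinsics" (3x3 intrinsics, pixels), "distortion" ([k1, k2, p1, p2, k3] as OpenCV has them; the pictures are not rectified), "camera_from_world" (4x4, takes a point from world to camera coordinates). Camera axes: x right, y up, looking along -z (the intrinsics and any distortion apply to the point x, -y, -z); pixel columns grow to the right and rows downward; lengths in mm; the calibration is good to about 2 mm. A picture is of the moment at which its call begins.
- env.job_done(): hands the job in; it is judged then, once.
Trained networks look in the newest picture that a camera, given by its name, has taken for a name from the list of things; names that differ only in an ending like _2 or _b are one class to them, and where a whole thing is asked for, a point or a joint stands for the part that bears it (a point fixed in the world has none). Each returns a list of dicts, best first, with "confidence" (0 to 1); they miss things now and then, are a little off and sometimes report something else, mostly with a low value. They report only what shows in the picture. A call takes as long as a camera call.
- spot_in(camera, target): "bbox" ([left, top, right, bottom] in pixels, round what is visible of it).
- mark_of(camera, target): "uv" ([column, row] in pixels: a listed point, or the origin of a listed thing).
The state is a dict: "t": time; "joints": joint angles; "qvel": joint speeds; "tau": joint torques, N m; "eef_pos": TCP position; "tcp_rot": TCP orientation; "ft_force": force on the tool from outside, world axes, zero at the start; "moment": the same for the moment, N m; "opening": opening from 0.0 (shut) to 1.0 (fully open); "grip_force": force on a finger pad.
Only numpy, scipy, OpenCV 4.12 (cv2) and the standard library are available. Lean on these libraries where they do the work, as an engineer would, in place of code of your own. Each camera call takes 0.05 s, during which the arm holds its last target. There are 200 camera calls.

## Task

Open the steel vessel in the digestion block: slide the spring-loaded bolt back off the stopper and fold its lever down into the notch so that it stays back by itself. Then rock the tight white stopper from end to end of the vessel (towards the bolt and away from it) while easing it up and out - a straight pull would lift the loose vessel, which must stay down in its block. Set the stopper down gently inside the steel tray, leave the bolt parked, and do not disturb the bottles and the cup behind.

Things in the scene. Friction and masses are not known exactly. Their poses are not given: they have to be found in the camera images.
- station: Digestion block fixed on the worktop: white base 116 x 240 x 26 mm carrying a grooved aluminium block 86 x 124 mm, top 66 mm up, whose rectangular well holds the vessel, and a pillar with the steel bolt guide. Origin on the worktop under the vessel's centre; x away from the robot, y along the vessel's length towards the bolt, z up. The base runs from y = -74 to +166 mm.
- notch (a point): Middle of the notch in the bolt guide, at the height of the bolt's axis (111.5 mm up; station x -12, y 131 mm). The guide is a steel block 36 mm wide, y = 74 to 150 mm, top 125.5 mm up, with a slot 11 mm wide along its top for the lever; the notch, 15 mm wide (y = 123.5 to 138.5 mm), cuts its front (-x) wall at the slot's far end.
- bolt (a joint): Travel of the slide bolt, m, along the station's +y. 0: sprung home, its 12 mm rod lying 12 mm over the end of the stopper's flange, 1.5 mm above it; 0.034: fully back. The spring returns it with 5 N (at 0) to 9 N (fully back). Beyond 0.031 the lever can fold into the notch; folded and let go, the bolt is held at about 0.030. Not folded, it snaps back to 0.
- lever (a joint): Fold of the bolt's lever, rad, about the bolt's axis. 0: upright; grows as it folds towards the station's -x (the robot's side); 1.0: end stop in the notch. The slot keeps it upright (below 0.15) until the bolt is drawn back. It turns easily and stays down in the notch where it is left; from 0.6 it is well home.
- lever_knob (a point): Centre of the black ball knob, 20 mm in diameter, on the bolt's 9 mm thick steel lever, 47 mm from the bolt's axis (which runs along the station's y at station x = 0, 111.5 mm up). At rest the knob is at station x 0, y 98, z 158.5 mm.
- vessel_mouth (a point): Centre of the mouth, at rim level, of the steel vessel: 42 x 88 x 70 mm outside, about 0.76 kg, standing loose in the well; z up, y along its length. The rim is 96 mm above the worktop and 30 mm above the block. About 7.5 N lifts the vessel out of its well; it must stay down.
- stopper_grip (a point): Grip point in the white stopper's upright handle (15 (x) x 24 (y) x 58 mm high, in the middle of its flange): 44 mm above the flange's underside, 22 mm below the handle's top. Axes at the start as the station's: z up, y along the vessel.
- stopper_foot (a point): Middle of the flat underside of the stopper's plug (29 x 67 mm), 80 mm below the grip point. The stopper stands upright on it. The plug is clear of the vessel after 36 mm of rise.
- stopper: Stopper, 0.13 kg; origin mid-underside of its flange (48 x 94 x 8 mm, lying on the rim). A rubber band on its plug springs out at both y ends (y = +-33 mm) under a rib in the mouth. An end takes 11 N to lift past the rib: past at 8 mm of rise, it springs to 15 mm and rests on the rib. With the far end left down, 0.18 rad of tilt (10 to 13 N sideways at the handle) frees an end; then raise the other.
- tray: Steel tray 170 (x) x 130 (y) mm fixed on the worktop, walls 20 mm high and 3 mm thick, floor 3 mm thick. Origin at the middle of its underside.
- reagent_bottle: Reagent bottle with a screw cap, 68 mm in diameter, 140 mm high, standing behind the work; origin under it. Leave it alone.
- wash_bottle: Squeeze wash bottle with a bent spout, 66 x 95 x 197 mm, standing behind the work; origin under it. Leave it alone.
- specimen_cup: Screw-lid cup, 72 mm in diameter, 76 mm high, standing behind the work; origin under it. Leave it alone.

How it is judged (in metres and radians):
On the way, in this order (a step that is already met when the one before it is completed fails the run):
1. the bolt is drawn back and its lever folded into the notch, holding without the robot (value of joint bolt above 0.026 m and value of joint lever above 0.6 rad and contact force between the fingers and station below 0.2 N), for 0.3 s.
2. the stopper is out of the vessel, the vessel still seated and the bolt still parked (z of stopper_foot in the frame of vessel_mouth above 0.005 m and value of joint bolt above 0.026 m and value of joint lever above 0.6 rad and z of vessel_mouth in the frame of station below 0.101 m and angle between vessel_mouth's own z axis and vertical below 0.08 rad), for 0.1 s.
At the end, for the whole second after the job is handed in: The stopper rests inside the tray (its grip point and foot within the walls, foot under 40 mm above the tray's underside), standing or lying, at rest; the bolt is parked (drawn back more than 26 mm, lever folded more than 0.6 rad); the vessel is upright in its well, raised less than 5 mm (x of stopper_grip in the frame of tray between -0.082 and 0.082 m and y of stopper_grip in the frame of tray between -0.062 and 0.062 m and x of stopper_foot in the frame of tray between -0.082 and 0.082 m and y of stopper_foot in the frame of tray between -0.062 and 0.062 m and z of stopper_foot in the frame of tray below 0.04 m and linear speed of stopper below 0.02 m/s and value of joint bolt above 0.026 m and value of joint lever above 0.6 rad and z of vessel_mouth in the frame of station below 0.101 m and angle between vessel_mouth's own z axis and vertical below 0.08 rad); the robot touches nothing.
It fails at once if the vessel is lifted more than 15 mm in its well (z of vessel_mouth in the frame of station above 0.111 m).
It fails at once if the stopper is dropped or slammed into the tray (faster than 0.8 m/s close above the worktop) (linear speed of stopper above 0.8 m/s and height (world z) of stopper_foot below 0.05 m).
It fails at once if a bottle or the cup is moved more than 30 mm or knocked over (distance of any of reagent_bottle, wash_bottle, specimen_cup from where it was at the start of the episode above 0.03 m or angle between any of reagent_bottle, wash_bottle, specimen_cup's own z axis and vertical above 0.5 rad).
It also fails if it takes over 58 s, if anything falls off the work surface, if the arm or the gripper's body presses on something with over 40 N, if the wrist force passes 120 N, or if a joint passes its speed limit or range.

## Working session

There is one attempt and no reset: what is moved stays moved. The work goes in short steps, Python scripts to look and compute and a tool call to move; the robot and the scene stay as the last step left them, time stands still between calls to the robot, and variables do not carry over. Pictures are saved under pics/ and viewed, at most 10 in all, crops included, and the job is handed in when it is done.

Besides the shell and the picture viewer there is one more tool, called after "Emit:" as name(argument=value, ...), one argument or row to a line, values as JSON. step_arm: Moves the arm, as the interface text tells. Its arguments: {"type":"object","properties":{"increments":{"type":"array"},"fingers":{"type":"number"}},"required":["increments"]}

```bash
mkdir -p pics; cat > h.py <<'E'
import numpy as np, cv2
from cell import state, imaging, env, spot_in, mark_of
def ray(c,uv):
    p=cv2.undistortPoints(np.array([[uv]],float),c["intrinsics"],np.array(c["distortion"],float))[0,0]
    return np.array([p[0],-p[1],-1.0])
def world(c,uv,z=None,depth=None):
    M=np.linalg.inv(c["camera_from_world"]); d=M[:3,:3]@ray(c,uv); o=M[:3,3]
    if depth is not None: return o+d*depth
    return o+d*(z-o[2])/d[2]
def proj(c,P):
    P=np.atleast_2d(P); q=(c["camera_from_world"]@np.c_[P,np.ones(len(P))].T)[:3].T*[1,-1,-1]
    return cv2.projectPoints(q,np.zeros(3),np.zeros(3),c["intrinsics"],np.array(c["distortion"],float))[0][:,0]
E
cat > a.py <<'E'
from h import *
s=state(); print({k:np.round(v,3).tolist() for k,v in s.items()})
zs=dict(station=0,notch=111.5,lever_knob=158.5,vessel_mouth=96,stopper_grip=140,stopper=96,tray=0,reagent_bottle=0,wash_bottle=0,specimen_cup=0)
for cam in("top","scene"):
    c=imaging.read_camera(cam); cv2.imwrite(f"pics/{cam}0.png",c["color"][:,:,::-1])
    M=np.linalg.inv(c["camera_from_world"]); print(cam,M[:3,3].round())
    for n,z in zs.items():
        for m in mark_of(cam,n)[:2]:
            print(n,np.round(m["uv"]),round(m["confidence"],2),world(c,m["uv"],z).round(1))
E
python3 a.py
```

```text
{'t': 0.0, 'joints': [-1.353, 0.492, 1.559, -0.0, 1.092, -0.106], 'qvel': [-0.0, 0.0, -0.0, -0.0, -0.0, 0.001], 'tau': [-0.004, -61.265, -25.818, 0.069, 0.048, -0.0], 'eef_pos': [198.818, -592.269, 214.06], 'tcp_rot': [-3.14, -0.0, 0.324], 'ft_force': [-0.169, 0.565, -0.102], 'moment': [0.027, 0.012, -0.003], 'grip_force': 0.0, 'opening': 0.996}
top [ 449.  -23. 1157.]
station [263. 256.] 0.71 [468.3 146.    0. ]
notch [200. 267.] 0.83 [442.7 269.5 111.5]
notch [294. 141.] 0.37 [722.7  63.3 111.5]
lever_knob [209. 258.] 0.54 [461.2 236.4 158.5]
vessel_mouth [264. 254.] 0.65 [471.7 128.6  96. ]
stopper_grip [253. 253.] 0.69 [473.4 146.  140. ]
stopper [258. 254.] 0.83 [471.8 141.7  96. ]
tray [422. 240.] 0.76 [ 504.5 -237.4    0. ]
reagent_bottle [406. 146.] 0.96 [ 735.7 -204.9    0. ]
reagent_bottle [260. 256.] 0.18 [468.5 152.3   0. ]
wash_bottle [344. 148.] 0.89 [733.7 -52.9   0. ]
specimen_cup [290. 141.] 0.78 [751.4  81.5   0. ]
scene [-55. 619. 777.]
station [320. 274.] 0.8 [477.4 134.9   0. ]
notch [293. 278.] 0.77 [434.1 258.7 111.5]
lever_knob [294. 255.] 0.6 [454.1 236.7 158.5]
vessel_mouth [317. 251.] 0.52 [474.7 148.6  96. ]
stopper_grip [320. 240.] 0.63 [464.1 146.3 140. ]
stopper [318. 251.] 0.65 [473.4 144.   96. ]
reagent_bottle [338. 189.] 0.82 [ 729.5 -184.7    0. ]
reagent_bottle [323. 237.] 0.67 [583.   26.5   0. ]
wash_bottle [309. 204.] 0.89 [734.9 -54.4   0. ]
specimen_cup [279. 220.] 0.74 [739.2  71.7   0. ]
specimen_cup [395. 211.] 0.24 [ 509.6 -232.7    0. ]
```

```bash
python3 - <<'E'
import cv2
a=cv2.imread("pics/top0.png");b=cv2.imread("pics/scene0.png")
import numpy as np
x=cv2.resize(a[190:320,150:470],(800,325));y=cv2.resize(b[180:320,240:440],(393,275))
o=np.zeros((600,800,3),np.uint8);o[:325]=x;o[325:600,:393]=y
z=cv2.resize(a,(400,250));o[330:580,400:]=z
cv2.imwrite("pics/c1.png",o)
E
```

```text
(no output)
```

View pics/c1.png

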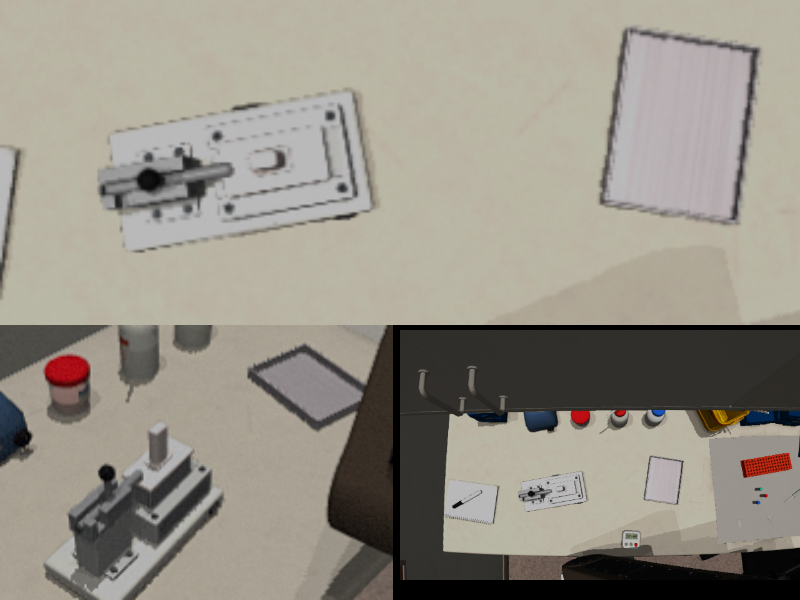

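```bash
cat > b.py <<'E'
from h import *
from scipy.optimize import least_squares
c=imaging.read_camera("top")
px=lambda p:np.array(p,float)/2.5+[150,190]-0.3
S=np.array([[58,166,26],[58,-74,26],[-58,-74,26],[-58,166,26],[0,98,166]],float)
U=px([[110,132],[352,90],[371,208],[127,250],[149,180]])
def T(p,S):
    a=p[2];R=np.array([[np.cos(a),-np.sin(a)],[np.sin(a),np.cos(a)]])
    return np.c_[S[:,:2]@R.T+p[:2],S[:,2]]
r=least_squares(lambda p:(proj(c,T(p,S))-U).ravel(),[470,145,.1],x_scale=[1,1,.01]);print(r.x.round(3),r.fun.round(1))
S2=np.array([[85,65,20],[85,-65,20],[-85,-65,20],[-85,65,20]],float)
U2=px([[627,29],[758,47],[738,222],[601,204]])
r2=least_squares(lambda p:(proj(c,T(p,S2))-U2).ravel(),[504,-237,-.1],x_scale=[1,1,.01]);print(r2.x.round(3),r2.fun.round(1))
# depth points: height bands in station frame
M=np.linalg.inv(c["camera_from_world"]);d=c["z_map"]
pts=[]
for v in range(220,300):
    for u in range(180,310):
        if d[v,u]>0: pts.append(world(c,(u,v),depth=d[v,u]))
P=np.array(pts);a=r.x[2];R=np.array([[np.cos(a),-np.sin(a)],[np.sin(a),np.cos(a)]])
L=(P[:,:2]-r.x[:2])@R
for lo,hi in((20,32),(60,72),(98,110),(119,132),(150,175)):
    m=(P[:,2]>lo)&(P[:,2]<hi)&(abs(L[:,0])<80); q=L[m]
    if m.sum(): print(lo,hi,m.sum(),np.percentile(q,[1,99],axis=0).round().tolist(),np.median(P[m,2]).round(1),q.mean(0).round(1))
E
python3 b.py
```

```text
[4.71912e+02 1.38186e+02 1.69000e-01] [-1.1 -0.3  0.8 -0.9  1.5  0.7 -0.8  1.  -0.5 -0.5]
[ 5.03938e+02 -2.34249e+02 -1.57000e-01] [-0.7 -0.9  0.4 -0.3 -0.   0.8  0.3  0.3]
20 32 2016 [[-58.0, -71.0], [58.0, 164.0]] 26.1 [-3.  58.9]
60 72 1130 [[-43.0, -60.0], [43.0, 81.0]] 66.3 [-1.8 -3.4]
98 110 843 [[-24.0, -44.0], [24.0, 139.0]] 104.3 [-0.8  6.3]
119 132 379 [[-18.0, -9.0], [17.0, 150.0]] 125.4 [-1.000e-01  1.063e+02]
150 175 142 [[-10.0, -9.0], [7.0, 107.0]] 162.6 [-0.9 46.7]
```

```bash
cat >> h.py <<'E'
def st(x,y,p=(472,139,.169)):  # station xy -> world
    c,s=np.cos(p[2]),np.sin(p[2]); return np.array([p[0]+c*x-s*y,p[1]+s*x+c*y])
def go(target,yaw=None,frm=None,fyaw=None):
    s=state(); p=np.array(frm if frm is not None else s["eef_pos"]); a=fyaw if fyaw is not None else s["tcp_rot"][2]
    d=np.array(target)-p
    t=[d[0]*np.cos(a)+d[1]*np.sin(a),d[0]*np.sin(a)-d[1]*np.cos(a),-d[2]]
    print("slide mm",np.round(t,1),"roll",None if yaw is None else round(a-yaw,3),"dist",np.linalg.norm(d).round())
E
python3 - <<'E'
from h import *
go((510,-230,280)); go((510,-230,280),.169); k=st(0,60);print(k,st(0,98)); go((*k,320),.169)
E
```

```text
slide mm [ 410.3 -244.7  -65.4] roll None dist 482.0
slide mm [ 410.3 -244.7  -65.4] roll 0.155 dist 482.0
[461.90819921 198.14520739] [455.51672537 235.60383873]
slide mm [ 500.9 -665.9 -105.4] roll 0.155 dist 840.0
```

Emit:
step_arm(
  increments=[
    {"slide":[0.05,-0.03,-0.01],"roll":0.03},
    {"slide":[0.1,-0.06,-0.02],"roll":0.06},
    {"slide":[0.15,-0.09,-0.03],"roll":0.09},
    {"slide":[0.2,-0.12,-0.04],"roll":0.12},
    {"slide":[0.25,-0.15,-0.05],"roll":0.155},
  ],
)

```text
t: 1.78
eef_pos: [389.2, -369.3, 265.1]
tcp_rot: [3.141, -0.0, 0.167]
ft_force: [0.3, -0.3, -0.1]
opening: 1.003
grip_force: 0.0
```

```bash
python3 -c "
from h import *
print(state()['eef_pos'],state()['tcp_rot'],state()['joints']);go((510,-230,280),.169);go((462,198,320),.169)"
```

```text
[ 389.16102506 -369.26274843  265.14524013] [ 3.14113989e+00 -2.58743140e-04  1.67476658e-01] [-8.82318177e-01  3.13734848e-01  1.70781753e+00 -1.05393363e-06
  1.11951880e+00  5.21002009e-01]
slide mm [ 142.4 -117.2  -14.9] roll -0.002 dist 185.0
slide mm [ 166.4 -547.2  -54.9] roll -0.002 dist 575.0
```

Emit:
step_arm(
  increments=[
    {"slide":[0.03,-0.055,-0.005]},
    {"slide":[0.06,-0.11,-0.01]},
    {"slide":[0.09,-0.16,-0.015]},
    {"slide":[0.11,-0.215,-0.02]},
    {"slide":[0.13,-0.27,-0.03]},
  ],
)

```text
invalid input at $.increments[0]: expected keys slide, roll
```

Emit:
step_arm(
  increments=[
    {"slide":[0.01,-0.055,-0.005]},
    {"slide":[0.02,-0.11,-0.01]},
    {"slide":[0.03,-0.165,-0.015]},
    {"slide":[0.035,-0.22,-0.02]},
    {"slide":[0.036,-0.277,-0.025]},
  ],
)

```text
invalid input at $.increments[0]: expected keys slide, roll
```

```bash
cat > w.py <<'E'
from h import *
import sys
c=imaging.read_camera("wrist"); s=state(); print(s['t'],s['eef_pos'].round(1),s['tcp_rot'].round(4) if hasattr(s['tcp_rot'],'round') else s['tcp_rot'],s['joints'])
M=np.linalg.inv(c["camera_from_world"]);print(M[:3,3].round())
cv2.imwrite(f"pics/{sys.argv[1]}.png",c["color"][:,:,::-1])
for n,z in dict(notch=111.5,lever_knob=158.5,vessel_mouth=96,stopper_grip=140,stopper=96,station=0).items():
    for m in mark_of("wrist",n)[:1]: print(n,np.round(m["uv"]),round(m["confidence"],2),world(c,m["uv"],z).round(1))
d=c["z_map"];v,u=np.nonzero(d>0);p=cv2.undistortPoints(np.c_[u,v].astype(float)[:,None],c["intrinsics"],np.array(c["distortion"],float))[:,0]
P=(M[:3,:3]@(np.c_[p[:,0],-p[:,1],-np.ones(len(p))]*d[v,u][:,None]).T).T+M[:3,3]
a=.169;R=np.array([[np.cos(a),-np.sin(a)],[np.sin(a),np.cos(a)]]);L=(P[:,:2]-[472,139])@R
for lo,hi in((23,29),(64,68.5),(102,107),(123,128),(150,172)):
    m=(P[:,2]>lo)&(P[:,2]<hi)&(abs(L[:,0])<70)&(L[:,1]>-90)&(L[:,1]<180); q=L[m]
    if m.sum(): 
        print(lo,hi,m.sum(),np.percentile(q,[.5,99.5],axis=0).round(1).tolist(),np.median(P[m,2]).round(1))
        if lo in(23,64,123): print(cv2.minAreaRect(P[m][:,:2].astype(np.float32)))
m=(P[:,2]>150)&(P[:,2]<172)&(L[:,0]**2<900)
for lo,hi in((-40,45),(75,160)):
    k=m&(L[:,1]>lo)&(L[:,1]<hi)
    if k.sum(): print("tall",P[k].min(0).round(1),P[k].max(0).round(1),np.median(L[k],0).round(1),L[k].min(0).round(1),L[k].max(0).round(1))
E
python3 w.py w1
```

```text
1.825 [ 392.5 -365.1  266.5] [ 3.1411e+00 -2.4000e-03  1.6830e-01] [-0.87346213  0.31129697  1.70763037  0.00204127  1.12104366  0.52810305]
[ 463. -356.  436.]
station [235.  71.] 0.45 [ 501.5 -237.7    0. ]
```

View pics/w1.png

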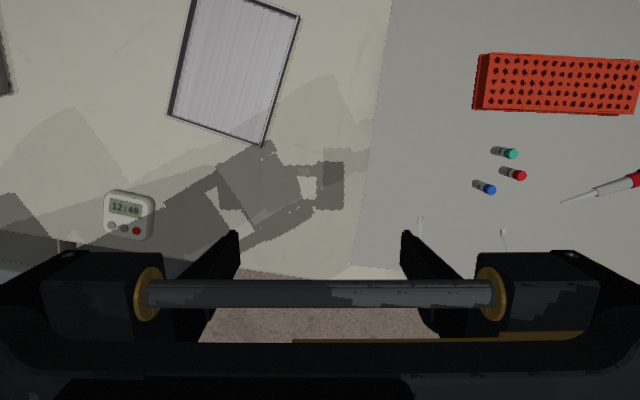

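Emit:
step_arm(
  increments=[
    {"slide":[0.03,-0.055,-0.005],"roll":0},
    {"slide":[0.06,-0.11,-0.01],"roll":0},
    {"slide":[0.09,-0.16,-0.015],"roll":0},
    {"slide":[0.11,-0.215,-0.02],"roll":0},
    {"slide":[0.12,-0.27,-0.03],"roll":0},
  ],
)

```text
t: 2.75
eef_pos: [461.1, -83.8, 294.3]
tcp_rot: [-3.141, 0.001, 0.167]
ft_force: [0.4, 0.1, 0.3]
opening: 1.001
grip_force: 0.0
```

Emit:
step_arm(
  increments=[
    {"slide":[0.0,-0.055,-0.01],"roll":0},
    {"slide":[0.0,-0.11,-0.02],"roll":0},
    {"slide":[0.0,-0.165,-0.03],"roll":0},
    {"slide":[-0.01,-0.21,-0.04],"roll":0},
    {"slide":[-0.02,-0.25,-0.05],"roll":0},
  ],
)

```text
t: 3.38
eef_pos: [399.1, 159.1, 344.7]
tcp_rot: [3.141, 0.0, 0.167]
ft_force: [-0.4, -0.2, -1.3]
opening: 1.0
grip_force: 0.0
```

```bash
python3 w.py w2
```

```text
3.425 [397.9 161.7 346. ] [-3.1403e+00 -1.1000e-03  1.6820e-01] [2.31257560e-01 7.61996937e-02 1.79800583e+00 1.30329034e-03
 1.26620694e+00 1.63342304e+00]
[473. 172. 515.]
notch [241. 132.] 0.69 [437.6 267.4 111.5]
lever_knob [255. 122.] 0.76 [454.7 241.1 158.5]
stopper_grip [344. 125.] 0.69 [468.1 141.6 140. ]
stopper [344. 123.] 0.58 [469.9 138.7  96. ]
23 29 4174 [[-59.0, -71.6], [56.8, 165.8]] 26.1
((463.67315673828125, 185.77857971191406), (117.40882873535156, 240.2130889892578), 9.534029960632324)
64 68.5 2591 [[-44.7, -60.5], [41.0, 63.1]] 66.3
((469.84130859375, 139.95199584960938), (86.01637268066406, 124.3659439086914), 9.607718467712402)
102 107 2337 [[-25.0, -45.1], [22.4, 139.0]] 104.2
123 128 1098 [[-19.4, 13.4], [16.3, 151.0]] 125.7
((456.47637939453125, 219.72698974609375), (35.68716049194336, 139.68409729003906), 9.336103439331055)
150 172 555 [[-11.4, -10.6], [7.9, 108.7]] 162.6
tall [461.8 127.7 156.3] [478.5 152.2 164.3] [-1.   1.9] [ -8.7 -10.8] [ 5.4 13. ]
tall [443.6 227.  157.6] [463.4 246.3 170.3] [-1.5 98.1] [-11.6  89.6] [  7.9 109.2]
```

View pics/w2.png

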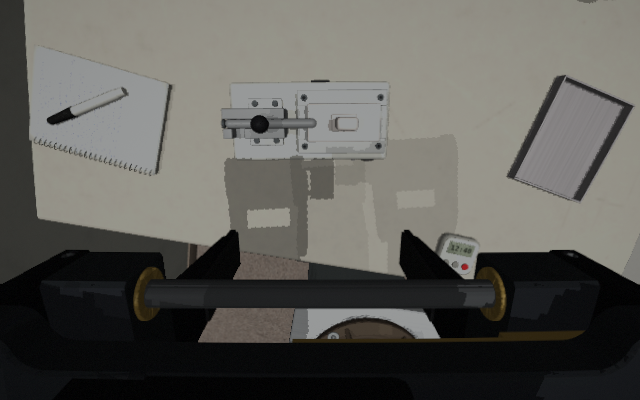

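```bash
sed -i 's/472,139,.169/470.2,140,.167/' h.py; python3 -c "
from h import *
k=st(0,98);print(k);go((*k,200),.167)"
```

```text
[453.90996589 236.63661205]
slide mm [ 66.4 -69.  144.2] roll -0.0 dist 173.0
```

Emit:
step_arm(
  increments=[
    {"slide":[0.02,-0.02,0.03],"roll":0},
    {"slide":[0.04,-0.04,0.07],"roll":0},
    {"slide":[0.06,-0.06,0.11],"roll":0},
    {"slide":[0.066,-0.069,0.144],"roll":0},
    {"slide":[0.066,-0.069,0.144],"roll":0},
  ],
)

```text
t: 4.35
eef_pos: [452.5, 236.8, 198.4]
tcp_rot: [3.14, 0.005, 0.168]
ft_force: [-0.9, -0.2, 0.1]
opening: 1.003
grip_force: 0.0
```

```bash
python3 -c "
from h import *
k=st(0,98);go((*k,141),.167)"
```

```text
slide mm [ 1.3  0.4 57.4] roll 0.001 dist 57.0
```

Emit:
step_arm(
  increments=[
    {"slide":[0.001,0,0.03],"roll":0},
    {"slide":[0.001,0,0.057],"roll":0},
    {"slide":[0.001,0,0.057],"roll":0},
  ],
)

```text
t: 4.72
eef_pos: [453.9, 236.9, 143.8]
tcp_rot: [3.141, 0.002, 0.168]
ft_force: [-0.7, -0.8, 0.1]
opening: 1.0
grip_force: 0.0
```

Emit:
step_arm(
  increments=[
    {"slide":[0,0,0],"roll":0},
    {"slide":[0,0,0],"roll":0},
    {"slide":[0,0,0],"roll":0},
    {"slide":[0,0,0],"roll":0},
    {"slide":[0,0,0],"roll":0},
  ],
  fingers=0,
)

```text
t: 5.35
eef_pos: [453.8, 237.9, 143.7]
tcp_rot: [3.142, -0.0, 0.169]
ft_force: [0.2, 0.2, 0.0]
opening: 0.534
grip_force: 0.0
```

```bash
python3 -c "
from h import *
k=st(0,98+33.5);go((*k,141),.167)"
```

```text
slide mm [ -0.1 -32.2   2.7] roll 0.002 dist 32.0
```

Emit:
step_arm(
  increments=[
    {"slide":[0,0,0.002],"roll":0},
    {"slide":[0,0,0.002],"roll":0},
    {"slide":[0,0,0.002],"roll":0},
    {"slide":[0,0,0.002],"roll":0},
    {"slide":[0,0,0.002],"roll":0},
  ],
  fingers=0,
)

```text
t: 5.98
eef_pos: [453.9, 237.4, 141.5]
tcp_rot: [3.141, 0.0, 0.169]
ft_force: [1.4, -4.6, 0.5]
opening: 0.195
grip_force: 30.0
```

```bash
python3 -c "
from h import *
s=state();print(s['opening'],s['grip_force'],s['ft_force'],s['eef_pos']);k=st(0,98+33.5);go((*k,141),.167)"
```

```text
0.19451469802418572 29.99997854232788 [ 1.40441156 -4.60070289  0.50612853] [453.865547   237.44395428 141.53971119]
slide mm [ -0.  -32.7   0.5] roll 0.002 dist 33.0
```

Emit:
step_arm(
  increments=[
    {"slide":[0,-0.008,0],"roll":0},
    {"slide":[0,-0.016,0],"roll":0},
    {"slide":[0,-0.024,0],"roll":0},
    {"slide":[0,-0.032,0],"roll":0},
    {"slide":[0,-0.033,0],"roll":0},
  ],
)

```text
t: 6.6
eef_pos: [448.2, 269.9, 141.5]
tcp_rot: [3.14, 0.001, 0.17]
ft_force: [1.4, -9.5, 0.6]
opening: 0.195
grip_force: 30.0
```

```bash
python3 -c "
from h import *
s=state();print(s['opening'],s['grip_force'],s['ft_force'],s['eef_pos']);k=st(0,98+33.5);go((*k,141),.167)"
```

```text
0.19543784966151453 30.00035047531128 [ 1.44657736 -9.45323477  0.5932357 ] [448.23598198 269.88976121 141.5177281 ]
slide mm [0.1 0.2 0.5] roll 0.003 dist 1.0
```

Emit:
step_arm(
  increments=[
    {"slide":[-0.0047,-0.0003,0.0002],"roll":0},
    {"slide":[-0.0093,-0.0003,0.001],"roll":0},
    {"slide":[-0.0139,-0.0003,0.0021],"roll":0},
    {"slide":[-0.0139,-0.0003,0.0021],"roll":0},
  ],
)

```text
t: 7.1
eef_pos: [434.6, 267.6, 139.6]
tcp_rot: [3.14, -0.0, 0.169]
ft_force: [1.4, -8.3, 1.7]
opening: 0.19
grip_force: 30.0
```

Emit:
step_arm(
  increments=[
    {"slide":[-0.0086,0,0.0037],"roll":0},
    {"slide":[-0.0164,0,0.009],"roll":0},
    {"slide":[-0.0214,0,0.0139],"roll":0},
    {"slide":[-0.0243,0,0.0176],"roll":0},
    {"slide":[-0.0243,0,0.0176],"roll":0},
  ],
)

```text
t: 7.72
eef_pos: [410.6, 264.4, 121.8]
tcp_rot: [-3.141, -0.0, 0.169]
ft_force: [-0.1, -0.1, -0.1]
opening: 0.004
grip_force: 0.0
```

Emit:
step_arm(
  increments=[
    {"slide":[-0.01,0,-0.03],"roll":0},
    {"slide":[-0.02,0,-0.07],"roll":0},
    {"slide":[-0.03,0,-0.12],"roll":0},
    {"slide":[-0.04,0.02,-0.17],"roll":0},
    {"slide":[-0.04,0.03,-0.2],"roll":0},
  ],
  fingers=0.6,
)

```text
t: 8.35
eef_pos: [376.1, 227.8, 324.6]
tcp_rot: [-3.141, -0.003, 0.169]
ft_force: [1.0, 0.4, -0.7]
opening: 0.475
grip_force: 0.0
```

```bash
python3 w.py w3; python3 -c "
import cv2
a=cv2.imread('pics/w3.png');cv2.imwrite('pics/w3c.png',cv2.resize(a[60:230,150:420],(800,504),interpolation=cv2.INTER_CUBIC))"
```

```text
8.4 [377.3 227.6 327.4] [-3.1402 -0.0071  0.1689] [ 3.92711396e-01  1.06157588e-01  1.81340799e+00 -2.42729984e-04
  1.21482602e+00  1.79471706e+00]
[449. 241. 495.]
notch [296. 124.] 0.72 [436.4 266.7 111.5]
lever_knob [295. 127.] 0.55 [435.1 264.8 158.5]
stopper_grip [414. 115.] 0.87 [468.8 138.6 140. ]
stopper [404. 116.] 0.57 [468.  137.5  96. ]
23 29 4200 [[-58.9, -67.9], [55.7, 166.1]] 26.1
((463.57464599609375, 186.14883422851562), (117.18334197998047, 238.1140899658203), 9.692560195922852)
64 68.5 2900 [[-44.6, -59.9], [41.7, 63.0]] 66.3
((470.3526306152344, 139.94134521484375), (86.4818115234375, 124.27293395996094), 9.713189125061035)
102 107 2466 [[-25.3, -44.4], [21.9, 48.3]] 104.2
123 128 1363 [[-19.6, 12.6], [16.0, 151.1]] 125.6
((456.502197265625, 218.5998992919922), (35.55284881591797, 140.8257293701172), 9.548432350158691)
150 172 629 [[-26.5, -8.5], [6.2, 137.2]] 161.9
tall [461.4 128.7 150.1] [479.1 153.3 164. ] [-0.9  3.7] [ -9.  -10.5] [ 6.2 14.3]
tall [423.  252.6 156. ] [442.8 271.9 167.3] [-17.2 127.4] [-27.7 118.3] [ -8.  137.3]
```

View pics/w3c.png

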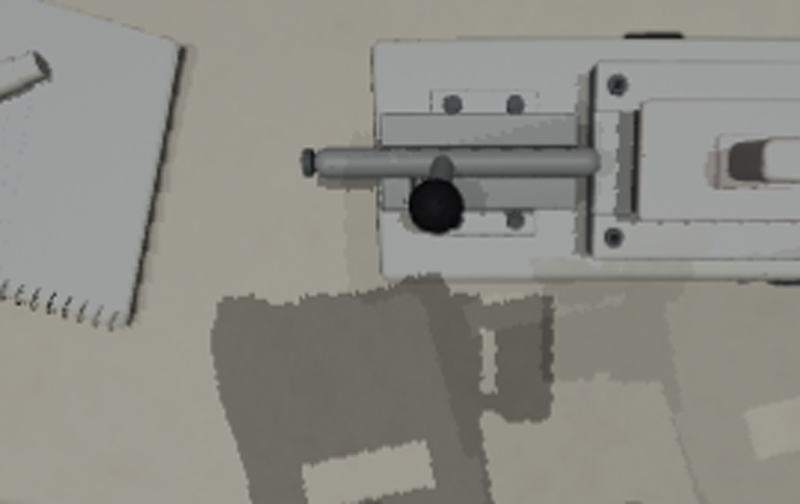

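```bash
python3 -c "
from h import *
k=st(12,128);go((*k,200),.167)"
```

```text
slide mm [ 90.3 -25.2 120.8] roll 0.002 dist 153.0
```

Emit:
step_arm(
  increments=[
    {"slide":[0.03,-0.01,0.02],"roll":0},
    {"slide":[0.06,-0.02,0.05],"roll":0},
    {"slide":[0.09,-0.025,0.085],"roll":0},
    {"slide":[0.09,-0.025,0.121],"roll":0},
    {"slide":[0.09,-0.025,0.121],"roll":0},
  ],
  fingers=0,
)

```text
t: 9.32
eef_pos: [459.5, 267.5, 197.9]
tcp_rot: [3.14, 0.007, 0.169]
ft_force: [0.9, -0.3, 0.4]
opening: 0.13
grip_force: 0.0
```

```bash
python3 -c "
from h import *
s=state();print(s['opening'],s['grip_force'],s['ft_force'],s['eef_pos']);k=st(12,128);go((*k,140),.167)"
```

```text
0.13042663464877746 0.0 [ 0.92613364 -0.33704407  0.38723832] [459.46796916 267.48535518 197.91730737]
slide mm [ 1.4 -0.5 57.9] roll 0.002 dist 58.0
```

Emit:
step_arm(
  increments=[
    {"slide":[0.002,0,0.02],"roll":0},
    {"slide":[0.002,0,0.04],"roll":0},
    {"slide":[0.002,0,0.058],"roll":0},
    {"slide":[0.002,0,0.058],"roll":0},
  ],
  fingers=0,
)

```text
t: 9.82
eef_pos: [462.5, 268.2, 143.2]
tcp_rot: [3.141, 0.001, 0.169]
ft_force: [-0.1, -0.5, -0.4]
opening: 0.005
grip_force: 0.0
```

Emit:
step_arm(
  increments=[
    {"slide":[-0.006,0,0],"roll":0},
    {"slide":[-0.012,0,0],"roll":0},
    {"slide":[-0.018,0,0],"roll":0},
    {"slide":[-0.024,0,0],"roll":0},
    {"slide":[-0.028,0,0],"roll":0},
  ],
  fingers=0,
)

```text
t: 10.45
eef_pos: [435.0, 263.4, 143.0]
tcp_rot: [-3.142, -0.001, 0.169]
ft_force: [3.0, -0.2, -2.2]
opening: 0.002
grip_force: 1.7
```

```bash
python3 -c "
from h import *
s=state();print(s['opening'],s['grip_force'],s['ft_force'],s['eef_pos']);k=st(-16,128);go((*k,140),.167)"
```

```text
0.002234843723544511 1.6813826747238636 [ 3.01139098 -0.1998746  -2.21960389] [434.99150736 263.41663707 143.01828358]
slide mm [-1.8 -0.5  3. ] roll 0.002 dist 4.0
```

Emit:
step_arm(
  increments=[
    {"slide":[-0.002,0,0],"roll":0},
    {"slide":[-0.004,0,0],"roll":0},
    {"slide":[-0.005,0,0],"roll":0},
  ],
)

```text
t: 10.82
eef_pos: [430.0, 262.5, 142.9]
tcp_rot: [3.141, 0.0, 0.169]
ft_force: [1.5, -0.2, -0.5]
opening: 0.009
grip_force: 0.7
```

Emit:
step_arm(
  increments=[
    {"slide":[0.01,0,-0.005],"roll":0},
    {"slide":[0.02,0.02,-0.04],"roll":0},
    {"slide":[0.0,0.05,-0.09],"roll":0},
    {"slide":[-0.04,0.08,-0.13],"roll":0},
    {"slide":[-0.05,0.08,-0.14],"roll":0},
  ],
  fingers=0.5,
)

```text
t: 11.45
eef_pos: [393.8, 174.1, 285.4]
tcp_rot: [-3.141, -0.003, 0.167]
ft_force: [0.7, 0.5, -0.8]
opening: 0.469
grip_force: 0.0
```

```bash
python3 w.py w4; python3 -c "
import cv2
a=cv2.imread('pics/w4.png');cv2.imwrite('pics/w4c.png',cv2.resize(a[30:230,180:500],(800,500),interpolation=cv2.INTER_CUBIC))"
```

```text
11.5 [393.6 174.7 285.6] [-3.1413 -0.0034  0.1676] [2.64218849e-01 1.29082886e-01 1.90196846e+00 1.14995660e-05
 1.10717296e+00 1.66740059e+00]
[467. 187. 456.]
notch [242. 135.] 0.91 [435.2 266.4 111.5]
lever_knob [239. 161.] 0.98 [414.7 256.4 158.5]
stopper_grip [368. 124.] 0.98 [468.2 138.8 140. ]
stopper [363. 124.] 0.77 [468.  137.4  96. ]
23 29 4902 [[-58.6, -68.5], [56.4, 165.8]] 26.1
((463.6791687011719, 185.92257690429688), (118.28572845458984, 238.9951934814453), 10.027894973754883)
64 68.5 3479 [[-43.8, -60.2], [41.3, 63.0]] 66.3
((470.52734375, 139.99655151367188), (85.31401062011719, 124.13348388671875), 9.621788024902344)
102 107 3136 [[-24.8, -44.7], [22.2, 139.4]] 104.2
123 128 1723 [[-20.0, 75.4], [15.8, 151.0]] 125.6
((453.1182861328125, 218.996826171875), (41.25421142578125, 139.8887939453125), 9.300537109375)
150 172 423 [[-8.4, -9.8], [6.0, 13.4]] 161.7
tall [461.7 128.2 150. ] [479.  152.4 164.1] [-1.1  2.3] [ -8.6 -10. ] [ 6.  13.4]
```

View pics/w4c.png

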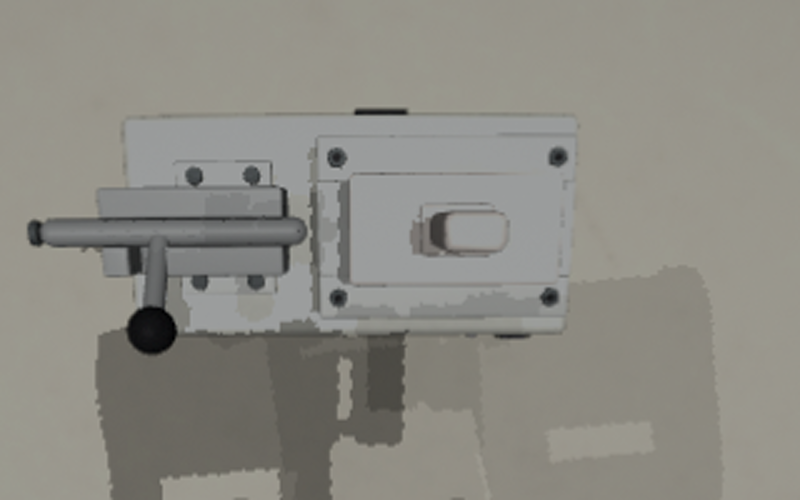

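```bash
python3 -c "
from h import *
k=st(0,0);go((*k,190),.167)"
```

```text
slide mm [68.4 48.  91.8] roll 0.002 dist 124.0
```

Emit:
step_arm(
  increments=[
    {"slide":[0.03,0.02,0.01],"roll":0},
    {"slide":[0.06,0.04,0.04],"roll":0},
    {"slide":[0.068,0.048,0.07],"roll":0.001},
    {"slide":[0.068,0.048,0.092],"roll":0.001},
    {"slide":[0.068,0.048,0.092],"roll":0.001},
  ],
  fingers=0.5,
)

```text
t: 12.42
eef_pos: [468.9, 139.5, 188.8]
tcp_rot: [-3.142, 0.005, 0.168]
ft_force: [0.0, 0.5, 0.3]
opening: 0.501
grip_force: 0.0
```

```bash
python3 -c "
from h import *
s=state();print(s['opening'],s['ft_force'],s['eef_pos']);k=st(0,0);go((*k,145),.167)
c=imaging.read_camera('top');cv2.imwrite('pics/t5.png',c['color'][:,:,::-1])"
```

```text
0.5011332703792128 [0.04671431 0.50094021 0.33901012] [468.91597218 139.47767976 188.8497689 ]
slide mm [ 1.4 -0.3 43.8] roll 0.001 dist 44.0
```

Emit:
step_arm(
  increments=[
    {"slide":[0.001,0,0.02],"roll":0},
    {"slide":[0.001,0,0.043],"roll":0},
    {"slide":[0.001,0,0.043],"roll":0},
  ],
)

```text
t: 12.85
eef_pos: [470.2, 139.8, 147.7]
tcp_rot: [3.142, 0.001, 0.168]
ft_force: [-1.2, -0.6, 0.7]
opening: 0.502
grip_force: 0.0
```

Emit:
step_arm(
  increments=[
    {"slide":[0,-0.004,0],"roll":0},
    {"slide":[0,-0.008,0],"roll":0},
    {"slide":[0,-0.011,0],"roll":0},
    {"slide":[0,-0.013,0],"roll":0},
    {"slide":[0,-0.013,0],"roll":0},
  ],
)

```text
t: 13.48
eef_pos: [468.3, 152.4, 148.1]
tcp_rot: [3.141, -0.0, 0.168]
ft_force: [0.5, -0.6, 0.9]
opening: 0.5
grip_force: 0.9
```

Just in contact. Push in small steps.

Emit:
step_arm(
  increments=[
    {"slide":[0,-0.001,0],"roll":0},
    {"slide":[0,-0.002,0],"roll":0},
    {"slide":[0,-0.003,0],"roll":0},
    {"slide":[0,-0.004,0],"roll":0},
  ],
)

```text
t: 13.98
eef_pos: [467.8, 156.1, 148.1]
tcp_rot: [3.141, -0.0, 0.168]
ft_force: [2.2, -10.4, 7.3]
opening: 0.501
grip_force: 4.7
```

Emit:
step_arm(
  increments=[
    {"slide":[0,-0.001,0],"roll":0},
    {"slide":[0,-0.002,0],"roll":0},
    {"slide":[0,-0.003,0],"roll":0},
    {"slide":[0,-0.004,0],"roll":0},
  ],
)

```text
t: 14.48
eef_pos: [467.9, 159.1, 148.8]
tcp_rot: [3.139, -0.002, 0.169]
ft_force: [1.9, -16.5, 14.7]
opening: 0.5
grip_force: 9.0
```

Emit:
step_arm(
  increments=[
    {"slide":[0,0,-0.002],"roll":0},
    {"slide":[0,-0.001,-0.004],"roll":0},
    {"slide":[0,-0.001,-0.006],"roll":0},
    {"slide":[0,-0.001,-0.006],"roll":0},
  ],
)

```text
t: 14.98
eef_pos: [466.3, 161.0, 153.5]
tcp_rot: [3.141, 0.001, 0.168]
ft_force: [0.3, -5.1, -0.1]
opening: 0.497
grip_force: 2.7
```

Emit:
step_arm(
  increments=[
    {"slide":[0,-0.001,-0.001],"roll":0},
    {"slide":[0,-0.002,-0.002],"roll":0},
    {"slide":[0,-0.003,-0.003],"roll":0},
    {"slide":[0,-0.003,-0.003],"roll":0},
  ],
)

```text
t: 15.48
eef_pos: [465.9, 164.4, 156.7]
tcp_rot: [-3.141, 0.001, 0.168]
ft_force: [-0.5, -1.8, -1.0]
opening: 0.503
grip_force: 1.1
```

```bash
cat > v.py <<'E'
from h import *
import sys
c=imaging.read_camera("scene"); s=state(); print(s['ft_force'].round(1),s['eef_pos'].round(1))
g=cv2.resize(c["color"][210:310,260:385,::-1],(750,600),interpolation=cv2.INTER_CUBIC);cv2.imwrite(f"pics/{sys.argv[1]}.png",g)
E
python3 v.py s5
```

```text
[-1.  -2.4 -0.5] [466.  164.4 156.7]
```

View pics/s5.png

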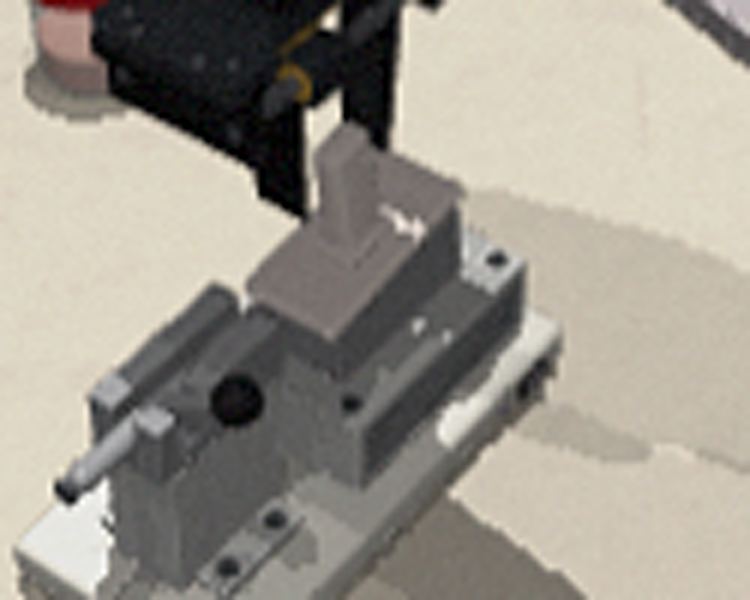

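Emit:
step_arm(
  increments=[
    {"slide":[0,0.005,0],"roll":0},
    {"slide":[0,0.01,0],"roll":0},
    {"slide":[0,0.015,0],"roll":0},
    {"slide":[0,0.019,0],"roll":0},
    {"slide":[0,0.019,0],"roll":0},
  ],
)

```text
t: 16.15
eef_pos: [469.5, 145.2, 156.9]
tcp_rot: [3.142, -0.0, 0.167]
ft_force: [-0.6, 0.8, 0.7]
opening: 0.5
grip_force: 0.0
```

Emit:
step_arm(
  increments=[
    {"slide":[0,0.001,0],"roll":0},
    {"slide":[0,0.002,0],"roll":0},
    {"slide":[0,0.003,0],"roll":0},
    {"slide":[0,0.003,0],"roll":0},
  ],
)

```text
t: 16.65
eef_pos: [469.9, 142.5, 156.9]
tcp_rot: [3.142, -0.0, 0.168]
ft_force: [1.1, 0.4, -0.2]
opening: 0.5
grip_force: 0.0
```

Emit:
step_arm(
  increments=[
    {"slide":[0,0.001,0],"roll":0},
    {"slide":[0,0.002,0],"roll":0},
    {"slide":[0,0.003,0],"roll":0},
    {"slide":[0,0.004,0],"roll":0},
    {"slide":[0,0.004,0],"roll":0},
  ],
)

```text
t: 17.27
eef_pos: [470.6, 138.5, 156.9]
tcp_rot: [3.141, -0.0, 0.168]
ft_force: [-0.9, -0.3, -0.3]
opening: 0.497
grip_force: 0.0
```

Emit:
step_arm(
  increments=[
    {"slide":[0,0.001,0],"roll":0},
    {"slide":[0,0.002,0],"roll":0},
    {"slide":[0,0.003,0],"roll":0},
    {"slide":[0,0.003,0],"roll":0},
  ],
)

```text
t: 17.77
eef_pos: [471.0, 135.6, 156.9]
tcp_rot: [3.142, 0.0, 0.168]
ft_force: [0.6, 0.2, -0.0]
opening: 0.499
grip_force: 0.0
```

```bash
python3 v.py s6; python3 -c "
import cv2,numpy as np
a=cv2.imread('pics/s5.png');b=cv2.imread('pics/s6.png');o=np.hstack([a[:450,150:550],b[:450,150:550]]);cv2.imwrite('pics/s6b.png',o)"
```

```text
[-0.1 -0.2 -0.6] [471.1 135.6 156.9]
```

View pics/s6b.png

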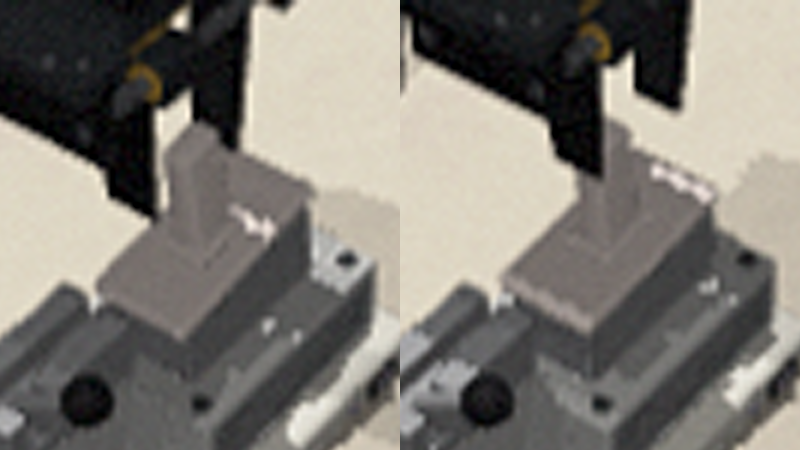

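```bash
cat > f.py <<'E'
from h import *
for cam in("scene","top"):
    c=imaging.read_camera(cam);M=np.linalg.inv(c["camera_from_world"]);d=c["z_map"];v,u=np.nonzero(d>0)
    p=cv2.undistortPoints(np.c_[u,v].astype(float)[:,None],c["intrinsics"],np.array(c["distortion"],float))[:,0]
    P=(M[:3,:3]@(np.c_[p[:,0],-p[:,1],-np.ones(len(p))]*d[v,u][:,None]).T).T+M[:3,3]
    a=.167;R=np.array([[np.cos(a),-np.sin(a)],[np.sin(a),np.cos(a)]]);L=(P[:,:2]-[470.2,140])@R
    for y in range(-55,60,10):
        m=(abs(L[:,1]-y)<5)&(abs(L[:,0])<20)&(P[:,2]>85)&(P[:,2]<135)
        if m.sum()>2: print(cam,y,m.sum(),np.percentile(P[m,2],[20,50,80]).round(1))
E
python3 f.py
```

```text
scene -45 15 [106.2 108.4 109.1]
scene -35 41 [107.1 108.3 109.5]
scene -25 32 [105.9 107.2 108.4]
scene -15 26 [104.6 106.3 107.5]
scene -5 30 [103.9 107.4 112.2]
scene 5 42 [104.7 108.3 123.3]
scene 15 85 [104.7 108.8 123.9]
scene 25 46 [103.5 104.8 106. ]
scene 35 51 [103.1 104.3 105.6]
scene 45 80 [ 96.3 102.2 103.6]
top -45 42 [107.  109.4 112.7]
top -35 13 [110.9 112.4 112.8]
```

Emit:
step_arm(
  increments=[
    {"slide":[0,-0.004,-0.025],"roll":0},
    {"slide":[-0.03,-0.004,-0.05],"roll":0},
    {"slide":[-0.08,-0.004,-0.06],"roll":0},
    {"slide":[-0.08,-0.004,-0.06],"roll":0},
  ],
)

```text
t: 18.42
eef_pos: [389.3, 126.0, 217.8]
tcp_rot: [3.141, -0.001, 0.168]
ft_force: [0.1, 0.6, 1.0]
opening: 0.498
grip_force: 0.0
```

```bash
sed -i 's/("scene","top")/("scene","wrist")/' f.py; python3 f.py; python3 w.py w7|tail -3
```

```text
scene -45 12 [107.  108.1 108.9]
scene -35 40 [107.1 108.4 109.1]
scene -25 34 [105.9 107.7 108.5]
scene -15 22 [105.6 107.5 108.4]
scene -5 32 [103.9 108.  115.9]
scene 5 44 [105.3 108.5 120.6]
scene 15 85 [104.5 108.5 122.6]
scene 25 48 [103.7 105.  105.7]
scene 35 51 [102.9 103.9 105.2]
scene 45 76 [ 91.2 101.2 103.4]
wrist -45 240 [110.5 111.2 111.8]
wrist -35 567 [110.4 111.  111.7]
wrist -25 567 [109.5 110.2 110.8]
wrist -15 538 [108.7 109.4 110.5]
wrist -5 386 [108.1 109.  113. ]
wrist 5 294 [107.  107.7 108.5]
wrist 15 287 [106.2 106.8 107.5]
wrist 25 458 [105.2 105.7 106.4]
wrist 35 542 [104.3 104.9 105.6]
wrist 45 477 [103.3 104.  104.7]
((455.0238342285156, 209.82803344726562), (42.236045837402344, 158.4918975830078), 9.68151569366455)
150 172 742 [[-8.7, -4.3], [5.7, 20.4]] 164.9
tall [460.7 133.9 151.6] [477.8 159.4 167.8] [-1.3  7.8] [-8.7 -4.3] [ 6.1 20.5]
```

View pics/w7.png

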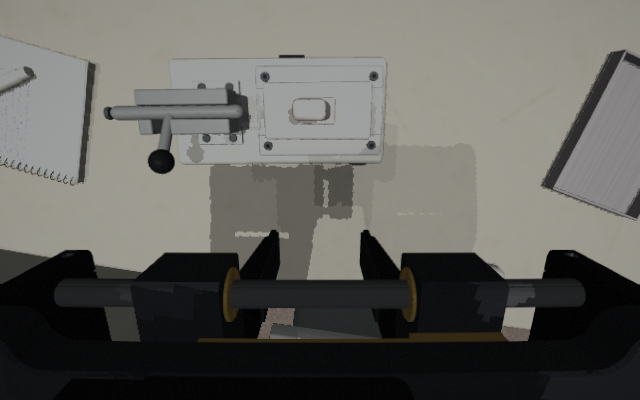

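```bash
python3 -c "
from h import *
go((*st(0,1),190),.167)"
```

```text
slide mm [79.6 -1.5 26.6] roll 0.001 dist 84.0
```

Emit:
step_arm(
  increments=[
    {"slide":[0.03,-0.0015,0],"roll":0},
    {"slide":[0.06,-0.0015,0.005],"roll":0},
    {"slide":[0.0795,-0.0015,0.027],"roll":0},
    {"slide":[0.0795,-0.0015,0.05],"roll":0},
    {"slide":[0.0795,-0.0015,0.069],"roll":0},
  ],
)

```text
t: 19.5
eef_pos: [469.7, 141.0, 146.6]
tcp_rot: [3.141, 0.001, 0.168]
ft_force: [-0.4, 0.2, 0.1]
opening: 0.499
grip_force: 0.0
```

Emit:
step_arm(
  increments=[
    {"slide":[0,0.004,0],"roll":0},
    {"slide":[0,0.006,0],"roll":0},
    {"slide":[0,0.008,0],"roll":0},
    {"slide":[0,0.008,0],"roll":0},
  ],
)

```text
t: 20.0
eef_pos: [471.3, 133.0, 148.5]
tcp_rot: [3.141, -0.001, 0.167]
ft_force: [0.4, 0.1, 0.7]
opening: 0.501
grip_force: 0.0
```

Emit:
step_arm(
  increments=[
    {"slide":[0,0.001,0],"roll":0},
    {"slide":[0,0.002,-0.001],"roll":0},
    {"slide":[0,0.003,-0.002],"roll":0},
    {"slide":[0,0.004,-0.003],"roll":0},
  ],
)

```text
t: 20.5
eef_pos: [471.7, 129.1, 151.0]
tcp_rot: [3.142, -0.0, 0.168]
ft_force: [0.3, 0.7, -0.4]
opening: 0.496
grip_force: 0.0
```

Emit:
step_arm(
  increments=[
    {"slide":[0,0.001,-0.001],"roll":0},
    {"slide":[0,0.002,-0.002],"roll":0},
    {"slide":[0,0.003,-0.003],"roll":0},
    {"slide":[0,0.003,-0.003],"roll":0},
  ],
)

```text
t: 21.0
eef_pos: [472.2, 126.2, 154.0]
tcp_rot: [3.142, -0.0, 0.168]
ft_force: [-1.3, 0.4, 0.4]
opening: 0.502
grip_force: 0.4
```

Emit:
step_arm(
  increments=[
    {"slide":[0,0.001,-0.0],"roll":0},
    {"slide":[0,0.002,-0.001],"roll":0},
    {"slide":[0,0.003,-0.002],"roll":0},
    {"slide":[0,0.003,-0.002],"roll":0},
  ],
)

```text
t: 21.5
eef_pos: [472.6, 123.2, 155.9]
tcp_rot: [3.142, 0.0, 0.168]
ft_force: [-0.7, 3.4, -2.4]
opening: 0.501
grip_force: 1.8
```

```bash
python3 f.py|grep scene
```

```text
scene -45 27 [ 99.7 100.6 101.7]
scene -35 29 [100.6 101.5 102.4]
scene -25 21 [101.4 101.9 103. ]
scene -15 23 [101.8 103.8 107.5]
scene -5 43 [102.6 106.8 121.2]
scene 5 75 [105.6 112.9 125.9]
scene 15 50 [103.5 104.8 106.9]
scene 25 42 [104.8 106.  106.9]
scene 35 46 [105.9 107.1 107.7]
scene 45 86 [ 89.9  96.6 105.5]
```

Emit:
step_arm(
  increments=[
    {"slide":[0,0.001,-0.001],"roll":0},
    {"slide":[0,0.002,-0.002],"roll":0},
    {"slide":[0,0.003,-0.003],"roll":0},
  ],
)

```text
t: 21.98
eef_pos: [473.1, 120.3, 158.9]
tcp_rot: [-3.141, 0.0, 0.168]
ft_force: [-1.0, 6.7, -3.2]
opening: 0.499
grip_force: 3.0
```

Emit:
step_arm(
  increments=[
    {"slide":[0,0.001,-0.001],"roll":0},
    {"slide":[0,0.002,-0.002],"roll":0},
    {"slide":[0,0.003,-0.003],"roll":0},
  ],
)

```text
t: 22.35
eef_pos: [473.5, 117.5, 161.8]
tcp_rot: [-3.141, 0.0, 0.168]
ft_force: [-0.5, 6.4, -4.3]
opening: 0.501
grip_force: 2.9
```

```bash
sed -i 's/("scene","wrist")/("scene",)/' f.py; python3 f.py;python3 v.py s8
```

```text
scene -45 29 [ 99.7 100.3 101.6]
scene -35 25 [101.6 102.6 103.3]
scene -25 17 [102.4 103.1 104.1]
scene -15 33 [103.8 106.5 124.4]
scene -5 42 [105.2 110.9 123.2]
scene 5 75 [107.4 113.9 127.3]
scene 15 49 [107.3 108.2 110. ]
scene 25 35 [108.5 110.2 111. ]
scene 35 83 [ 97.8 110.  111.9]
scene 45 66 [ 89.5  97.2 109.2]
[-1.1  4.3 -1.8] [473.6 117.4 162. ]
```

View pics/s8.png

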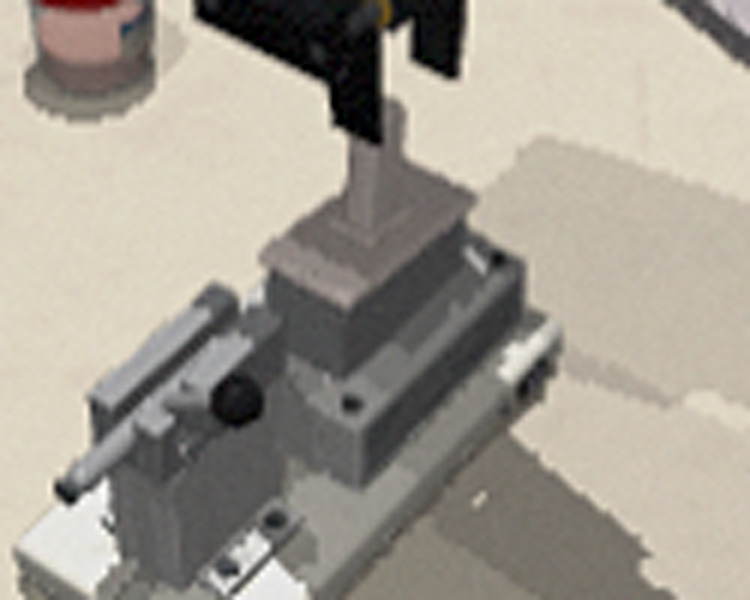

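Emit:
step_arm(
  increments=[
    {"slide":[0,0.002,-0.001],"roll":0},
    {"slide":[0,0.004,-0.002],"roll":0},
    {"slide":[0,0.006,-0.003],"roll":0},
  ],
)

```text
t: 22.82
eef_pos: [474.9, 111.4, 165.4]
tcp_rot: [3.142, -0.001, 0.168]
ft_force: [-1.0, 3.7, 3.9]
opening: 0.5
grip_force: 2.0
```

```bash
python3 f.py
```

```text
scene -55 5 [98.2 99.  99.5]
scene -45 25 [100.  100.8 102.3]
scene -35 21 [102.  103.1 103.9]
scene -25 20 [104.1 105.4 106.1]
scene -15 28 [106.9 111.9 124.8]
scene -5 45 [108.7 113.8 128.5]
scene 5 78 [110.9 114.4 121.3]
scene 15 39 [111.5 112.6 113.8]
scene 25 51 [ 98.9 114.9 117. ]
scene 35 108 [ 97.6 101.5 117.9]
scene 45 52 [88.3 93.1 99. ]
```

Emit:
step_arm(
  increments=[
    {"slide":[0,-0.003,-0.0],"roll":0},
    {"slide":[0,-0.006,0],"roll":0},
    {"slide":[0,-0.01,0],"roll":0},
  ],
)

```text
t: 23.25
eef_pos: [472.9, 121.4, 164.8]
tcp_rot: [3.141, 0.0, 0.168]
ft_force: [-0.0, -1.1, 0.2]
opening: 0.497
grip_force: 0.0
```

```bash
python3 f.py
```

```text
scene -45 21 [ 99.4 101.1 102.4]
scene -35 21 [102.6 103.9 105.2]
scene -25 15 [103.7 105.5 106.7]
scene -15 31 [107.5 109.9 121.6]
scene -5 39 [103.6 112.2 125.6]
scene 5 77 [112.6 118.2 126.3]
scene 15 51 [ 97.7 116.4 117.8]
scene 25 45 [ 97.4 118.8 120.3]
scene 35 111 [ 94.7 104.5 122.2]
scene 45 78 [ 89.4  95.3 121.7]
```

Emit:
step_arm(
  increments=[
    {"slide":[0,-0.004,0.004],"roll":0},
    {"slide":[0,-0.008,0.008],"roll":0},
    {"slide":[0,-0.011,0.01],"roll":0},
    {"slide":[0,-0.013,0.01],"roll":0},
  ],
)

```text
t: 23.8
eef_pos: [470.7, 134.3, 154.7]
tcp_rot: [3.141, 0.0, 0.168]
ft_force: [-0.7, -0.4, 0.1]
opening: 0.502
grip_force: 0.0
```

Emit:
step_arm(
  increments=[
    {"slide":[0,-0.001,0],"roll":0},
    {"slide":[0,-0.002,-0.001],"roll":0},
    {"slide":[0,-0.003,-0.002],"roll":0},
    {"slide":[0,-0.004,-0.003],"roll":0},
  ],
)

```text
t: 24.3
eef_pos: [470.2, 138.0, 158.0]
tcp_rot: [3.142, -0.0, 0.168]
ft_force: [-0.3, 0.1, -1.2]
opening: 0.501
grip_force: 0.0
```

Emit:
step_arm(
  increments=[
    {"slide":[0,-0.0015,-0.0005],"roll":0},
    {"slide":[0,-0.003,-0.002],"roll":0},
    {"slide":[0,-0.0045,-0.003],"roll":0},
    {"slide":[0,-0.006,-0.0045],"roll":0},
  ],
)

```text
t: 24.8
eef_pos: [469.0, 144.0, 162.3]
tcp_rot: [3.141, 0.0, 0.168]
ft_force: [1.2, -3.2, -1.5]
opening: 0.5
grip_force: 1.5
```

```bash
python3 f.py
```

```text
scene -45 17 [104.1 105.5 106.4]
scene -35 26 [105.9 106.5 108.2]
scene -25 23 [107.6 108.4 109.1]
scene -15 22 [ 97.6 110.9 114.4]
scene -5 36 [110.8 114.5 125.2]
scene 5 53 [ 96.8 114.2 127.8]
scene 15 72 [113.5 115.5 119.7]
scene 25 45 [ 96.2 115.5 117.6]
scene 35 76 [ 94.5 116.  119. ]
scene 45 110 [ 92.8  99.1 119.2]
```

Emit:
step_arm(
  increments=[
    {"slide":[0,-0.0015,-0.001],"roll":0},
    {"slide":[0,-0.003,-0.0025],"roll":0},
    {"slide":[0,-0.0045,-0.004],"roll":0},
    {"slide":[0,-0.006,-0.005],"roll":0},
  ],
)

```text
t: 25.35
eef_pos: [468.2, 150.1, 167.6]
tcp_rot: [-3.142, -0.0, 0.168]
ft_force: [1.4, -1.9, 0.3]
opening: 0.5
grip_force: 1.1
```

```bash
python3 f.py
```

```text
scene -45 12 [109.7 110.9 111.6]
scene -35 33 [111.1 112.2 113. ]
scene -25 32 [110.4 112.7 113.4]
scene -15 22 [ 95.6 114.  115.2]
scene -5 37 [ 97.3 114.4 120.7]
scene 5 46 [ 96.  115.1 122.1]
scene 15 79 [115.3 118.8 125.4]
scene 25 49 [114.3 116.7 118. ]
scene 35 62 [ 94.9 117.9 119.6]
scene 45 131 [ 92.5 101.5 118.9]
```

Emit:
step_arm(
  increments=[
    {"slide":[0,0.004,0],"roll":0},
    {"slide":[0,0.004,0.006],"roll":0},
    {"slide":[0,0.004,0.012],"roll":0},
    {"slide":[0,-0.001,0.012],"roll":0},
    {"slide":[0,-0.002,0.011],"roll":0},
  ],
)

```text
t: 26.02
eef_pos: [467.6, 152.3, 156.2]
tcp_rot: [-3.141, 0.001, 0.168]
ft_force: [0.6, -1.5, 0.4]
opening: 0.5
grip_force: 0.2
```

Emit:
step_arm(
  increments=[
    {"slide":[0,-0.0015,-0.001],"roll":0},
    {"slide":[0,-0.003,-0.0025],"roll":0},
    {"slide":[0,-0.0045,-0.004],"roll":0},
    {"slide":[0,-0.006,-0.006],"roll":0},
  ],
)

```text
t: 26.52
eef_pos: [466.8, 157.8, 162.5]
tcp_rot: [3.142, -0.0, 0.168]
ft_force: [0.6, -0.5, 0.0]
opening: 0.502
grip_force: 0.2
```

```bash
python3 f.py
```

```text
scene -45 16 [ 93.2 123.5 124.5]
scene -35 47 [122.2 123.2 124.4]
scene -25 41 [ 96.1 122.5 123.8]
scene -15 36 [ 93.4 121.1 123.2]
scene -5 32 [ 94.3 121.9 125.1]
scene 5 44 [ 96.6 120.  124.9]
scene 15 79 [116.9 120.9 125.4]
scene 25 60 [112.6 118.4 119.6]
scene 35 70 [ 95.  117.4 119.3]
scene 45 112 [ 91.2 114.5 118.3]
```

Emit:
step_arm(
  increments=[
    {"slide":[0,0.005,0.006],"roll":0},
    {"slide":[0,0.011,0.012],"roll":0},
    {"slide":[0,0.012,0.02],"roll":0},
    {"slide":[0,0.012,0.022],"roll":0},
    {"slide":[0,0.012,0.022],"roll":0},
  ],
  fingers=0.4,
)

```text
t: 27.2
eef_pos: [468.7, 145.9, 140.1]
tcp_rot: [-3.142, 0.001, 0.168]
ft_force: [-0.0, -0.2, 0.5]
opening: 0.4
grip_force: 0.2
```

Emit:
step_arm(
  increments=[
    {"slide":[0,0,0],"roll":0},
    {"slide":[0,0,0],"roll":0},
    {"slide":[0,0,0],"roll":0},
    {"slide":[0,0,0],"roll":0},
  ],
  fingers=0,
)

```text
t: 27.7
eef_pos: [469.2, 145.1, 140.7]
tcp_rot: [3.14, -0.001, 0.168]
ft_force: [2.0, -9.4, 2.7]
opening: 0.253
grip_force: 29.9
```

```bash
python3 f.py
```

```text
scene -45 9 [ 96.1 119.1 119.8]
scene -35 34 [ 95.3 119.2 120.2]
scene -25 31 [ 96.4 119.5 120.1]
scene -15 35 [ 94.7 119.3 120.1]
scene -5 27 [ 95.4 118.6 123.2]
scene 5 45 [ 99.1 119.3 124.4]
scene 15 62 [117.6 120.3 125.3]
scene 25 59 [ 98.7 119.  120.3]
scene 35 63 [ 95.2 118.6 120.1]
scene 45 116 [ 93.1 101.2 120.1]
scene 55 16 [116.8 118.2 119.6]
```

Emit:
step_arm(
  increments=[
    {"slide":[0,0.001,-0.001],"roll":0},
    {"slide":[0,0.002,-0.002],"roll":0},
    {"slide":[0,0.003,-0.003],"roll":0},
    {"slide":[0,0.003,-0.004],"roll":0},
  ],
)

```text
t: 28.25
eef_pos: [469.3, 143.2, 144.5]
tcp_rot: [-3.141, -0.0, 0.168]
ft_force: [0.0, 0.1, -1.9]
opening: 0.254
grip_force: 30.0
```

Free (only its own weight). Lift in steps.

Emit:
step_arm(
  increments=[
    {"slide":[0,0,-0.003],"roll":0},
    {"slide":[0,0,-0.007],"roll":0},
    {"slide":[0,0,-0.012],"roll":0},
  ],
)

```text
t: 28.62
eef_pos: [469.3, 143.0, 156.8]
tcp_rot: [3.142, -0.0, 0.168]
ft_force: [-0.6, 0.9, -1.3]
opening: 0.253
grip_force: 30.0
```

Emit:
step_arm(
  increments=[
    {"slide":[0,0,-0.01],"roll":0},
    {"slide":[0,0,-0.02],"roll":0},
    {"slide":[0,0,-0.035],"roll":0},
    {"slide":[0,0,-0.05],"roll":0},
    {"slide":[0,0,-0.05],"roll":0},
  ],
)

```text
t: 29.25
eef_pos: [469.7, 143.0, 207.6]
tcp_rot: [3.142, -0.002, 0.168]
ft_force: [0.2, -0.3, -2.0]
opening: 0.252
grip_force: 30.0
```

```bash
python3 v.py s9; python3 -c "
from h import *
p=(503.9,-234.2,-.157)
c=imaging.read_camera('wrist');
s=state();print(s['eef_pos'],s['ft_force']);go((504,-234,220),.167)"
```

```text
[-1.4 -0.1 -1.1] [469.4 143.  206.8]
[469.16758819 142.92799904 206.33816477] [-1.15058082 -0.37424396 -1.38383285]
slide mm [-28.6 377.5 -13.7] roll 0.001 dist 379.0
```

View pics/s9.png

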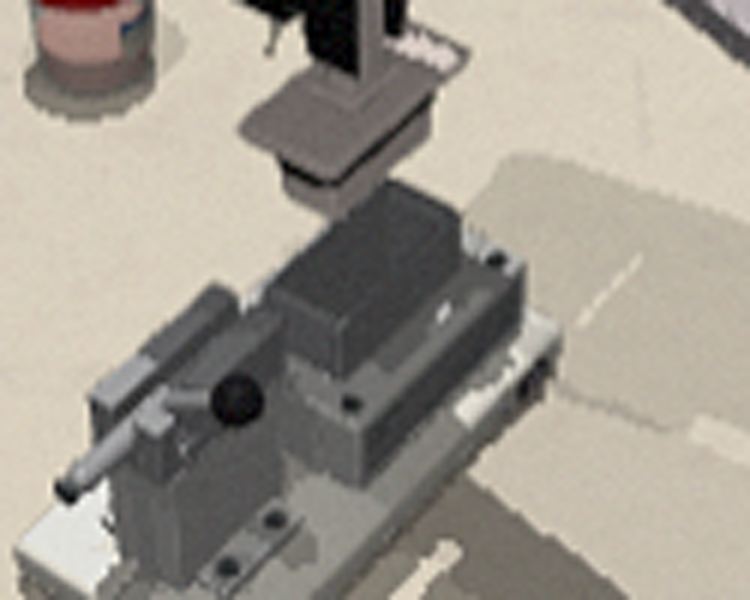

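Emit:
step_arm(
  increments=[
    {"slide":[-0.004,0.04,-0.003],"roll":0},
    {"slide":[-0.008,0.09,-0.006],"roll":0.03},
    {"slide":[-0.012,0.14,-0.009],"roll":0.07},
    {"slide":[-0.016,0.19,-0.01],"roll":0.11},
    {"slide":[-0.02,0.24,-0.01],"roll":0.15},
  ],
)

```text
t: 29.98
eef_pos: [489.4, -98.6, 215.9]
tcp_rot: [-3.141, 0.001, 0.016]
ft_force: [1.0, 0.4, -0.7]
opening: 0.251
grip_force: 30.0
```

```bash
python3 -c "
from h import *
s=state();print(s['eef_pos'],s['tcp_rot']);go((504,-234,150),-.157)"
```

```text
[489.43960978 -98.63571864 215.94208018] [-3.14142522e+00  6.45838868e-04  1.64169704e-02]
slide mm [ 12.3 135.6  65.9] roll 0.173 dist 151.0
```

Emit:
step_arm(
  increments=[
    {"slide":[0.004,0.04,0.005],"roll":0.05},
    {"slide":[0.008,0.08,0.02],"roll":0.1},
    {"slide":[0.012,0.115,0.04],"roll":0.15},
    {"slide":[0.012,0.135,0.06],"roll":0.173},
    {"slide":[0.012,0.135,0.066],"roll":0.173},
  ],
)

```text
t: 30.6
eef_pos: [503.3, -232.1, 148.5]
tcp_rot: [-3.14, 0.003, -0.156]
ft_force: [-0.0, 0.1, -1.1]
opening: 0.25
grip_force: 30.0
```

Emit:
step_arm(
  increments=[
    {"slide":[0,0,0.02],"roll":0},
    {"slide":[0,0,0.04],"roll":0},
    {"slide":[0,0,0.055],"roll":0},
    {"slide":[0,0,0.065],"roll":0},
    {"slide":[0,0,0.07],"roll":0},
  ],
)

```text
t: 31.22
eef_pos: [504.1, -231.5, 80.1]
tcp_rot: [-3.142, 0.0, -0.155]
ft_force: [0.1, 0.2, -1.3]
opening: 0.249
grip_force: 30.0
```

```bash
cat > q.py <<'E'
from h import *
s=state();print(s['eef_pos'],s['tcp_rot'],s['ft_force'])
for cam in("top","scene"):
    c=imaging.read_camera(cam)
    for n,z in(("stopper_foot",8),("tray",0),("stopper_grip",90)):
        for m in mark_of(cam,n)[:1]: print(cam,n,world(c,m["uv"],z).round(),round(m["confidence"],2))
E
python3 q.py
```

```text
[ 504.1401693  -231.47256353   80.12750677] [-3.14157161e+00  1.32353050e-04 -1.54698206e-01] [ 0.09175581  0.22043057 -1.25568065]
scene stopper_foot [ 512. -246.    8.] 0.66
scene tray [ 512. -225.    0.] 0.92
scene stopper_grip [407. 191.  90.] 0.67
```

Centred over the tray; lower until contact.

Emit:
step_arm(
  increments=[
    {"slide":[0,0,0.003],"roll":0},
    {"slide":[0,0,0.006],"roll":0},
    {"slide":[0,0,0.008],"roll":0},
    {"slide":[0,0,0.008],"roll":0},
  ],
)

```text
t: 32.12
eef_pos: [504.0, -231.8, 72.2]
tcp_rot: [-3.142, 0.0, -0.155]
ft_force: [0.6, -0.1, -1.4]
opening: 0.253
grip_force: 30.0
```

Emit:
step_arm(
  increments=[
    {"slide":[0,0,0.001],"roll":0},
    {"slide":[0,0,0.002],"roll":0},
    {"slide":[0,0,0.002],"roll":0},
  ],
)

```text
t: 32.5
eef_pos: [504.1, -231.8, 70.4]
tcp_rot: [3.142, 0.0, -0.155]
ft_force: [0.1, 0.2, -1.1]
opening: 0.251
grip_force: 30.0
```

Emit:
step_arm(
  increments=[
    {"slide":[0,0,0.001],"roll":0},
    {"slide":[0,0,0.002],"roll":0},
    {"slide":[0,0,0.002],"roll":0},
  ],
)

```text
t: 32.88
eef_pos: [504.1, -231.8, 68.3]
tcp_rot: [3.142, 0.0, -0.155]
ft_force: [-0.6, 0.0, -0.4]
opening: 0.255
grip_force: 30.0
```

Emit:
step_arm(
  increments=[
    {"slide":[0,0,0.001],"roll":0},
    {"slide":[0,0,0.002],"roll":0},
    {"slide":[0,0,0.002],"roll":0},
  ],
)

```text
t: 33.25
eef_pos: [504.1, -231.8, 66.4]
tcp_rot: [3.142, -0.0, -0.155]
ft_force: [0.5, 0.2, -0.8]
opening: 0.255
grip_force: 30.0
```

Emit:
step_arm(
  increments=[
    {"slide":[0,0,0.001],"roll":0},
    {"slide":[0,0,0.002],"roll":0},
    {"slide":[0,0,0.002],"roll":0},
  ],
)

```text
t: 33.62
eef_pos: [504.2, -232.0, 66.2]
tcp_rot: [3.141, -0.001, -0.155]
ft_force: [-4.8, 1.8, 22.0]
opening: 0.252
grip_force: 30.0
```

Emit:
step_arm(
  increments=[
    {"slide":[0,0,0.001],"roll":0},
    {"slide":[0,0,0.002],"roll":0},
    {"slide":[0,0,0.002],"roll":0},
  ],
)

```text
t: 34.0
eef_pos: [505.1, -232.1, 65.6]
tcp_rot: [3.14, -0.004, -0.155]
ft_force: [-4.9, 4.6, 36.1]
opening: 0.251
grip_force: 30.0
```

Contact at about TCP z = 66; ease back, release, and withdraw.

Emit:
step_arm(
  increments=[
    {"slide":[0,0,-0.002],"roll":0},
    {"slide":[0,0,-0.0035],"roll":0},
    {"slide":[0,0,-0.0035],"roll":0},
  ],
)

```text
t: 34.38
eef_pos: [504.0, -231.8, 65.8]
tcp_rot: [-3.142, 0.0, -0.155]
ft_force: [-0.7, -0.3, 4.3]
opening: 0.251
grip_force: 30.0
```

Emit:
step_arm(
  increments=[
    {"slide":[0,0,0],"roll":0},
    {"slide":[0,0,0],"roll":0},
    {"slide":[0,0,0],"roll":0},
    {"slide":[0,0,0],"roll":0},
    {"slide":[0,0,0],"roll":0},
  ],
  fingers=0.5,
)

```text
t: 35.0
eef_pos: [504.1, -231.8, 65.9]
tcp_rot: [3.142, -0.0, -0.155]
ft_force: [0.8, 0.1, 0.2]
opening: 0.498
grip_force: 0.0
```

Emit:
step_arm(
  increments=[
    {"slide":[0,0,-0.02],"roll":0},
    {"slide":[0,0,-0.05],"roll":0},
    {"slide":[0,0,-0.09],"roll":0},
    {"slide":[-0.03,0,-0.14],"roll":0},
    {"slide":[-0.06,0,-0.18],"roll":0},
  ],
)

```text
t: 35.62
eef_pos: [444.1, -222.3, 247.6]
tcp_rot: [3.141, -0.001, -0.155]
ft_force: [-0.1, -0.2, -1.0]
opening: 0.5
grip_force: 0.0
```

```bash
python3 - <<'E'
from h import *
s=state();print(s['t'],s['eef_pos'],s['ft_force'])
c=imaging.read_camera("wrist")
M=np.linalg.inv(c["camera_from_world"]);d=c["z_map"];v,u=np.nonzero(d>0)
p=cv2.undistortPoints(np.c_[u,v].astype(float)[:,None],c["intrinsics"],np.array(c["distortion"],float))[:,0]
P=(M[:3,:3]@(np.c_[p[:,0],-p[:,1],-np.ones(len(p))]*d[v,u][:,None]).T).T+M[:3,3]
a=-.157;R=np.array([[np.cos(a),-np.sin(a)],[np.sin(a),np.cos(a)]]);L=(P[:,:2]-[504,-234])@R
for lo,hi in((15,24),(40,55),(90,125)):
    m=(P[:,2]>lo)&(P[:,2]<hi)&(abs(L)<100).all(1)
    if m.sum(): print(lo,m.sum(),L[m].min(0).round(),L[m].max(0).round(),np.median(P[m,2]))
for n in("vessel_mouth","lever_knob"):
    c=imaging.read_camera("scene");print(n,[(world(c,m["uv"],96 if n[0]=="v" else 139).round(),round(m["confidence"],2)) for m in mark_of("scene",n)[:1]], st(-39,128))
E
```

```text
35.625 [ 444.11171922 -222.3044821   247.57422928] [-0.10869462 -0.17494602 -1.03610591]
15 1446 [-85. -67.] [84. 65.] 19.841514032381724
40 2986 [-25. -45.] [22. 50.] 47.322210111288996
90 361 [-9. -9.] [ 6. 14.] 104.67618898661402
vessel_mouth [(array([470., 143.,  96.]), 0.74)] [410.46579351 259.73647972]
lever_knob [(array([419., 257., 139.]), 0.6)] [410.46579351 259.73647972]
```

The stopper stands upright in the middle of the tray (flange top 47 mm, handle top 105 mm), and the bolt is parked.

```bash
python3 -c "
from h import *
print(env.job_done())"
```

```text
the job is handed in; nothing more can be done
None
```

The job is handed in: the bolt is parked with its lever folded in the notch, the stopper stands upright in the middle of the tray, the vessel is still seated in its block, and it took about 36 of the 58 s; the hand-in returned no verdict.

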